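# Twist the mixing cup home and set the speed lever

## Robot

A 6-joint arm with a two-finger parallel gripper is mounted at the origin on the work surface; the furniture and walls round the work are solid. World frame = base frame: x ahead of the robot, y to its left, z up, the work surface at z = 0. Lengths are in m, angles in rad, forces in N, time in s.
With the tool pointing down it reaches from about 0.25 to 0.775 m from the base axis. Payload 4 kg.
Tool frame: the origin (TCP) lies at the very end of the fingers, on their centre line; the grasp point (between the pads) lies tcp_to_grasp behind it (tcp_to_grasp is the distance from the TCP to the grasp point, in m); z points along the fingers, y is the direction in which the jaws open and shut (so a half turn about z gives the same grasp; the last joint's range is limited). The gripper opens to 94 mm and grips with 3 to 60 N. Pads are 16 mm wide; open, the fingers measure 119 mm over their backs; the gripper's body (75 mm by 177 mm) begins 78 mm behind the grasp point.
Start: joints at [1.096, 0.087, 1.371, -0, 1.684, -0.103], TCP at [0.2, 0.512, 0.206] pointing down, gripper open.
Joint ranges: [-3.1, 3.1], [-0.76, 2.03], [0.27, 2.55], [-1.08, 4.22], [0.17, 2.65], [-2.57, 2.57]. Speed limits (rad/s): [2.79, 2.79, 3.14, 3.14, 3.14, 3.14].

## Interface

Orientations are given as [roll, pitch, yaw] about the fixed x, y, z axes, in that order (R = Rz(yaw) Ry(pitch) Rx(roll)).
In Python, from bench import * gives the robot as it stands.
- The arm moves only by the tool play_rows, never from a script. Its argument "rows" is a list of rows, each a list of 3 entries, a list of its own where there are three numbers: the finger opening in cm, from 0 to 9.4, then the shift along the world's x, y, z in cm, then the turn, a rotation vector about the world's x, y, z in rad. A call has 1 to 8 rows; each row is the pose to reach, as a shift and turn from the pose commanded when the call began; what a row does not reach only later rows make up. A row lasts 1/12 s, in which the tool goes at most 41.7 mm and 7.16 degrees, less where a joint would pass 70% of its speed; a pose out of reach is approached as far as the arm can. A call with a gripper value outside its range is refused whole. The fingers move at their own pace and stop on an object; the grip force is fixed at half the most. Time passes only in rows, so rows that repeat a pose let the fingers close. It gives the time, the measured TCP pose, the force and the opening at its end, in the units of the state.
- get_obs(): the state, without advancing time (a new reading comes with each control period).
- snapshot(name): name is "side" or "top"; returns a dict with "pixels" (400x640x3 uint8, red, green, blue), "fx", "fy", "cx", "cy" (pixels), "rvec" (rotation vector, rad) and "tvec" (3), from world to camera coordinates, as OpenCV has them. Camera axes: x right, y down, z forward; pixel columns grow to the right and rows downward; lengths in m; the calibration is good to about 2 mm. A picture is of the moment at which its call begins. There is no depth.
- close_job(): hands the job in, once; it reports no verdict.
Trained networks look in the newest picture that a camera, given by its name, has taken for a name from the list of things; names that differ only in an ending like _2 or _b are one class to them, and where a whole thing is asked for, a point or a joint stands for the part that bears it (a point fixed in the world has none). Each returns a list of dicts, best first, with "confidence" (0 to 1); they miss things now and then, are a little off and sometimes report something else, mostly with a low value. They report only what shows in the picture. A call takes as long as a camera call. They do not tell look-alikes from the thing itself.
- silhouettes(camera, label): "mask" (400x640 bool, what is visible of it) and "point" ([row, column] in pixels, amid what is visible of it).
The state is a dict: "time": time; "joint_positions": joint angles; "qvel": joint speeds; "joint_torque": joint torques, N m; "tool_pos": TCP position; "ee_rot": TCP orientation; "wrist_force": force on the tool from outside, world axes, zero at the start; "wrist_torque": the same for the moment, N m; "width": finger opening in m.
Only numpy, scipy, OpenCV 4.12 (cv2) and the standard library are available. Lean on these libraries where they do the work, as an engineer would, in place of code of your own. Each camera call takes 0.05 s, during which the arm holds its last target. There are 200 camera calls.

## Task

The steel cup is only started in the bench mixer's bayonet socket and sits there snugly. Turn it clockwise by its side handles until it has gone all the way down to its stop, with the handles over the two home ribs on the housing; then set the mixer's speed lever so that its pointer stands at the long middle rib, and let go. Do not knock about the two bottles or the low jar that stand round the mixer.

Things in the scene. Friction and masses are not known exactly. Their poses are not given: they have to be found in the camera images.
- mixer: white bench mixer fixed to the worktop, rounded housing 160 (x) x 280 (y) x 45 mm high; origin at the centre of its underside, z up. In its own axes the aluminium socket (outside diameter 84 mm, top 84 mm above the worktop) stands at x 0, y +85 mm; the lever's pivot at x +40, y -70 mm. Two dark home ribs on the housing lie 56 to 76 mm from the cup's axis, on the mixer's +x and -x side of it
- cup_axis (a point): point on the cup's vertical turning axis, at the height of the housing top (45 mm above the worktop). Round the socket's foot is a flange, 104 mm in diameter, top 47 mm above the worktop; outside it, below the handles, all is free down to the housing top (home ribs 48 mm)
- cup_twist (a joint): twist of the cup, rad, growing clockwise seen from above. A sloping bayonet slot makes it drop 10 mm per rad as it turns; pressing straight down does not move it. 1.6 is the firm bottom stop (fully home); it starts at 0.1 to 0.7. Turning takes about 0.4 N m all the way (6 to 7 N at 60 mm from the axis); it stays where it is left
- handle_a (a point): point 60 mm from the cup's axis on one of its two opposite level handles, on the bar's centre line: a 12 mm round steel bar running radially from the cup's wall (diameter 66 mm) to a black 18 mm ball centred 76 mm from the axis. Bar centre 116 mm above the worktop at twist 0, 100 mm at home. Home, it points along the mixer's +x; at twist t it stands 1.6 - t rad counter-clockwise of that
- handle_b (a point): the same point on the opposite handle; home, it points along the mixer's -x
- cup_rim (a point): centre of the open mouth of the steel cup, 126 mm above the worktop at twist 0 and 110 mm when home; rim diameter 69 mm
- speed_lever (a joint): angle of the speed lever about its vertical pivot, rad, 0 to 1.6, growing counter-clockwise seen from above. Five dark ribs on the housing stand at 0, 0.4, 0.8, 1.2 and 1.6; the long middle one is 0.8, where the lever points along the mixer's -x. It starts at 0 to 0.4. It needs about 0.15 N m (2.5 N at the knob) and stays where it is left.
- lever_pivot (a point): point on the lever's vertical pivot axis, at the height of the housing top (45 mm)
- lever_knob (a point): point in the upright round black knob on the lever arm, 60 mm from the pivot and 83 mm above the worktop; the knob is 16 mm in diameter and reaches from the arm (top of the arm 60 mm above the worktop) to 101 mm. The pointer at the arm's end reaches 77 mm from the pivot.
- middle_rib (a point): centre of the long middle rib (32 mm long, 4 mm wide, dark; its neighbours are 10 mm long) of the lever's quadrant, 96 mm from the pivot
- brown_bottle: loose brown bottle with black cap, 50 mm diameter, 98 mm high, behind the mixer; origin at the centre of its underside; leave it standing
- white_bottle: loose white bottle with green cap, 42 mm diameter, 99 mm high, on the mixer's +y side; origin at the centre of its underside; leave it standing
- low_jar: loose low white jar, 71 mm diameter, 28 mm high, on the mixer's -y side; origin at the centre of its underside; leave it
Mind the look-alikes: they are no part of the job. Of the things like the low_jar, leave any that is yellow; of the rest the larger one is meant.

How it is judged:
On the way, in this order (a step that is already met when the one before it is completed fails the run):
1. the cup is turned down to its stop (value of joint cup_twist above 1.53 rad), for 0.2 s.
2. then the speed lever stands at the middle rib (value of joint cup_twist above 1.53 rad and value of joint speed_lever between 0.7 and 0.9 rad), for 0.2 s.
At the end, for the whole second after the job is handed in: the cup is home (twist above 1.53 of 1.6 rad, within 4 degrees of its stop), the speed lever is at rest within 0.10 rad (6 degrees) of the middle rib, and the two bottles and the jar stand upright within 40 mm of where they were (all of step 2 and velocity of joint speed_lever between -0.05 and 0.05 rad/s and velocity of joint cup_twist between -0.05 and 0.05 rad/s and distance of each of brown_bottle, white_bottle, low_jar from where it was at the start of the episode below 0.04 m and angle between each of brown_bottle, white_bottle, low_jar's own z axis and vertical below 0.3 rad); the robot touches nothing.
It fails at once if a bottle or the jar is pushed more than 40 mm or tipped over (distance of any of brown_bottle, white_bottle, low_jar from where it was at the start of the episode above 0.04 m or angle between any of brown_bottle, white_bottle, low_jar's own z axis and vertical above 0.6 rad).
It also fails if it takes over 43 s, if anything falls off the work surface, if the arm or the gripper's body presses on something with over 40 N, if the wrist force passes 120 N, or if a joint passes its speed limit or range.

## Working session

There is one attempt and no reset: what is moved stays moved. The work goes in short steps, Python scripts to look and compute and a tool call to move; the robot and the scene stay as the last step left them, time stands still between calls to the robot, and variables do not carry over. Pictures are saved under pics/ and viewed, about 8 in all and at most 12, crops included, and the job is handed in when it is done.

Besides the shell and the picture viewer there is one more tool, called after ">>>" as name(argument=value, ...), one argument or row to a line, values as JSON. play_rows: Moves the arm, as the interface text tells. Its arguments: {"type":"object","properties":{"rows":{"type":"array"}},"required":["rows"]}

```bash
mkdir -p pics; cat > h.py <<'E'
from bench import *
import numpy as np, cv2
def snap(n,f=None):
    s=snapshot(n)
    if f: cv2.imwrite('pics/'+f,s["pixels"][:,:,::-1])
    return s
def cam(s):
    R=cv2.Rodrigues(np.array(s["rvec"],float))[0]; return R,np.array(s["tvec"],float).reshape(3)
def back(s,u,v,z):
    R,t=cam(s); d=R.T@np.array([(u-s["cx"])/s["fx"],(v-s["cy"])/s["fy"],1]); c=-R.T@t
    return c+d*(z-c[2])/d[2]
def proj(s,p):
    R,t=cam(s); q=R@np.array(p,float)+t; return s["fx"]*q[0]/q[2]+s["cx"],s["fy"]*q[1]/q[2]+s["cy"]
E
python3 - <<'E'
from h import *
s=snap("top","t1.png"); snap("side","s1.png")
o=get_obs();print({k:np.round(v,3) for k,v in o.items()})
R,t=cam(s);print(-R.T@t)
for l,z in [("mixer",.04),("handle_a",.11),("lever_knob",.1),("brown_bottle",.09),("white_bottle",.09),("low_jar",.028),("cup_rim",.12)]:
  for d in silhouettes("top",l):
    p=d["point"];print(l,round(d["confidence"],2),p,d["mask"].sum(),back(s,p[1],p[0],z).round(3))
E
```

```text
{'time': np.float64(0.1), 'joint_positions': array([ 1.096,  0.088,  1.372, -0.   ,  1.684, -0.103]), 'qvel': array([-0.   , -0.   , -0.004, -0.001,  0.   ,  0.001]), 'joint_torque': array([ 1.0000e-03, -3.4125e+01, -3.0330e+01,  7.2000e-02,  3.0000e-02,
       -0.0000e+00]), 'tool_pos': array([0.2  , 0.512, 0.204]), 'ee_rot': array([-3.14, -0.  ,  2.77]), 'wrist_force': array([-0.738,  0.746, -0.218]), 'wrist_torque': array([ 0.042,  0.059, -0.028]), 'width': np.float64(0.094)}
[0.42551533 0.07832578 0.97917916]
mixer 0.74 [217.1, 306.6] 8411 [0.533 0.107 0.04 ]
mixer 0.22 [198.8, 210.2] 343 [0.57  0.334 0.04 ]
handle_a 0.61 [208.7, 267.8] 1209 [0.541 0.19  0.11 ]
lever_knob 0.7 [200.7, 332.8] 244 [0.564 0.049 0.1  ]
brown_bottle 0.72 [165.5, 312.2] 432 [0.644 0.097 0.09 ]
white_bottle 0.57 [199.2, 212.7] 377 [0.562 0.315 0.09 ]
white_bottle 0.27 [215.8, 394.5] 726 [ 0.535 -0.088  0.09 ]
low_jar 0.65 [221.7, 437.3] 411 [ 0.532 -0.2    0.028]
low_jar 0.64 [217.8, 395.9] 744 [ 0.538 -0.103  0.028]
low_jar 0.61 [181.0, 440.7] 721 [ 0.63  -0.211  0.028]
low_jar 0.6 [166.2, 312.5] 432 [0.658 0.097 0.028]
cup_rim 0.65 [208.1, 267.6] 1084 [0.541 0.189 0.12 ]
```

```bash
python3 -c "
import bench;print([k for k in dir(bench) if k[0]!='_'])"
```

```text
['IKError', 'close_job', 'get_obs', 'silhouettes', 'snapshot', 'tcp_to_grasp']
```

View pics/t1.png

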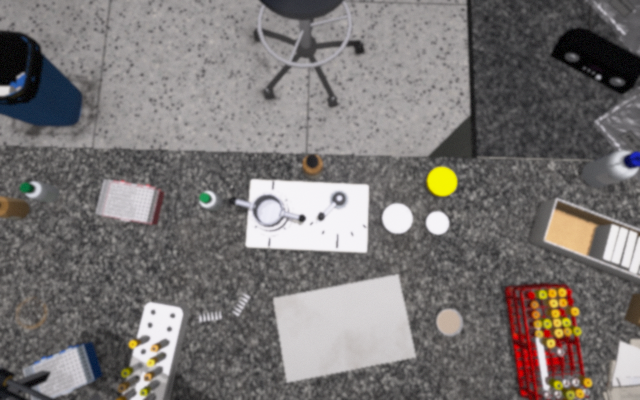

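View pics/s1.png

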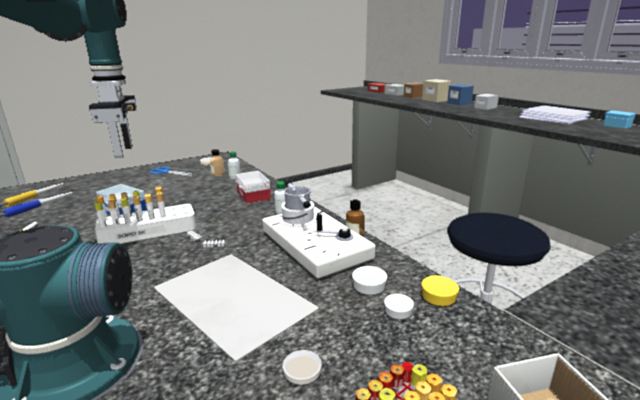

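The top view shows the mixer at about (247-370, 180-252), the cup at (268,210) with handle balls at (235,201) and (302,218), and the lever near (340,199)-(321,217). Next I'll take an enlarged crop and fit the mixer's pose.

```bash
python3 - <<'E'
from h import *
print("tcp_to_grasp",tcp_to_grasp)
s=snap("top"); im=s["pixels"][:,:,::-1]
m=[d for d in silhouettes("top","mixer")][0]["mask"].astype(np.uint8)
print(cv2.minAreaRect(np.argwhere(m)[:,::-1].astype(np.float32)))
h=np.array([back(s,u,v,.045)[:2] for v,u in np.argwhere(m)],np.float32)
r=cv2.minAreaRect(h);print(r)   # world rectangle
g=np.asarray(im).astype(int)
w=((g.min(2)>195)).astype(np.uint8); w[:170]=0;w[262:]=0;w[:,:240]=0;w[:,375:]=0
h2=np.array([back(s,u,v,.045)[:2] for v,u in np.argwhere(w)],np.float32);r2=cv2.minAreaRect(h2);print(r2)
y0,x0=170,228
c=cv2.resize(im[y0:262,x0:378],None,fx=5,fy=5,interpolation=cv2.INTER_CUBIC)
cv2.imwrite('pics/t2.png',c)
for l,z in [("lever_knob",.1),("speed_lever",.058),("cup_twist",.1)]:
  for d in silhouettes("top",l):
    p=d["point"];print(l,round(d["confidence"],2),p,d["mask"].sum(),back(s,p[1],p[0],z).round(3))
E
```

```text
tcp_to_grasp 0.0188
((298.88970947265625, 214.9268035888672), (138.9928436279297, 68.61096954345703), 2.602562189102173)
((0.538284420967102, 0.12614451348781586), (0.3219652771949768, 0.15985488891601562), 88.88187408447266)
((0.537975013256073, 0.11489610373973846), (0.2974061667919159, 0.15813545882701874), 88.82191467285156)
lever_knob 0.65 [201.1, 335.1] 214 [0.563 0.044 0.1  ]
speed_lever 0.58 [201.4, 335.6] 288 [0.569 0.041 0.058]
cup_twist 0.64 [199.6, 333.4] 250 [0.566 0.048 0.1  ]
cup_twist 0.61 [208.5, 267.2] 1115 [0.543 0.192 0.1  ]
cup_twist 0.5 [214.9, 306.8] 8301 [0.531 0.105 0.1  ]
```

View pics/t2.png

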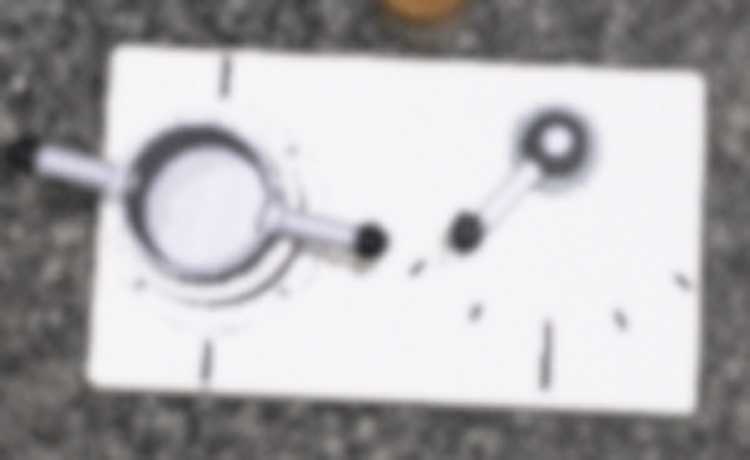

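The crop shows the home ribs at (225,77) and (207,362), the handle balls at (20,157) and (371,241), the lever pivot at (555,143), the knob at (466,230) and the middle rib at (546,355). I'll turn these into world positions.

```bash
python3 - <<'E'
from h import *
s=snap("top")
def P(a,b,z): return back(s,(a+.5)/5-.5+228,(b+.5)/5-.5+170,z)[:2]
r1,r2=P(225,77,.048),P(207,362,.048); c=(r1+r2)/2; d=r1-r2
print("axis by ribs",c,"len",np.hypot(*d),"yaw",np.arctan2(d[1],d[0]))
for z in(.113,.111):
  a,b=P(20,157,z),P(371,241,z); print("balls",a,b,(a+b)/2,np.hypot(*(a-b)),np.arctan2(*(a-b)[::-1]))
mr=P(546,355,.046); pv=P(555,143,.065); kn=P(466,230,.101)
print("midrib",mr,"pivot",pv,np.hypot(*(pv-mr)),np.arctan2(*(pv-mr)[::-1]),"knob",kn,np.hypot(*(kn-pv)))
cor=np.array([P(110,45,.045),P(705,72,.045),P(695,413,.045),P(88,387,.045)]);print(cor,cor.mean(0))
yaw=np.arctan2(d[1],d[0]);c0=cor.mean(0);ex=np.array([np.cos(yaw),np.sin(yaw)]);ey=np.array([-ex[1],ex[0]])
print("from housing: axis",c0+.085*ey,"pivot",c0+.04*ex-.07*ey)
E
```

```text
axis by ribs [0.53918175 0.19001986] len 0.13261551558484225 yaw -0.017654065748038378
balls [0.55544745 0.26784619] [0.52302129 0.11542986] [0.53923437 0.19163803] 0.15582745355864625 1.3611743336776665
balls [0.55574746 0.26828379] [0.52324643 0.11551553] [0.53949695 0.19189966] 0.1561872577664814 1.361174333677666
midrib [0.48017122 0.0364366 ] pivot [0.57557556 0.03503026] 0.0954147110857489 -0.01473968683639301 knob [0.53026732 0.07477286] 0.06026865378245506
[[ 0.61989348  0.24378107]
 [ 0.61449132 -0.03570174]
 [ 0.45558098 -0.03219765]
 [ 0.46027652  0.24532148]] [0.53756057 0.10530079]
from housing: axis [0.53906109 0.19028755] pivot [0.57631862 0.03460557]
```

>>> play_rows(
  rows=[
    [0,[35.7,-38.2,0],[0,0,-1.41]],
    [0,[35.7,-38.2,0],[0,0,-1.41]],
    [0,[35.7,-38.2,0],[0,0,-1.41]],
    [0,[35.7,-38.2,0],[0,0,-1.41]],
    [0,[35.7,-38.2,0],[0,0,-1.41]],
    [0,[35.7,-38.2,0],[0,0,-1.41]],
    [0,[35.7,-38.2,0],[0,0,-1.41]],
    [0,[35.7,-38.2,0],[0,0,-1.41]],
  ],
)

```text
time: 1.42
tool_pos: [0.4285, 0.2672, 0.2059]
ee_rot: [3.141, -0.0, 1.764]
wrist_force: [1.4, 0.3, 0.1]
width: 0.0443
```

```bash
python3 - <<'E'
from h import *
o=get_obs();print({k:np.round(v,3) for k,v in o.items()})
E
```

```text
{'time': np.float64(1.417), 'joint_positions': array([ 0.445, -0.014,  1.475,  0.   ,  1.68 ,  0.252]), 'qvel': array([-0.967,  0.183, -0.176,  0.004, -0.009,  0.529]), 'joint_torque': array([  3.329, -31.524, -29.42 ,  -0.035,   0.236,  -0.457]), 'tool_pos': array([0.428, 0.267, 0.206]), 'ee_rot': array([ 3.141, -0.   ,  1.764]), 'wrist_force': array([1.438, 0.259, 0.113]), 'wrist_torque': array([-0.083,  0.011,  0.047]), 'width': np.float64(0.044)}
```

>>> play_rows(
  rows=[
    [0,[12.9,-13.8,0],[0,0,-0.41]],
    [0,[12.9,-13.8,0],[0,0,-0.41]],
    [0,[12.9,-13.8,0],[0,0,-0.41]],
    [0,[12.9,-13.8,0],[0,0,-0.41]],
    [0,[12.9,-13.8,0],[0,0,-0.41]],
    [0,[12.9,-13.8,0],[0,0,-0.41]],
    [0,[12.9,-13.8,-4],[0,0,-0.41]],
    [0,[12.9,-13.8,-4],[0,0,-0.41]],
  ],
)

```text
time: 2.08
tool_pos: [0.5512, 0.1302, 0.1571]
ee_rot: [-3.127, 0.005, 1.359]
wrist_force: [-1.1, 0.2, -2.7]
width: 0.0005
```

```bash
python3 - <<'E'
from h import *
o=get_obs();p=o["tool_pos"];print(p,o["ee_rot"],o["wrist_force"],o["width"])
s=snap("top"); im=s["pixels"][:,:,::-1]
c=cv2.resize(im[165:262,228:378],None,fx=5,fy=5,interpolation=cv2.INTER_CUBIC)
cv2.imwrite('pics/t3.png',c)
E
```

```text
[0.5511638  0.13020567 0.15706161] [-3.12660913  0.00493592  1.3592983 ] [-1.10045396  0.24311826 -2.74693039] 0.0005086964571185879
```

View pics/t3.png

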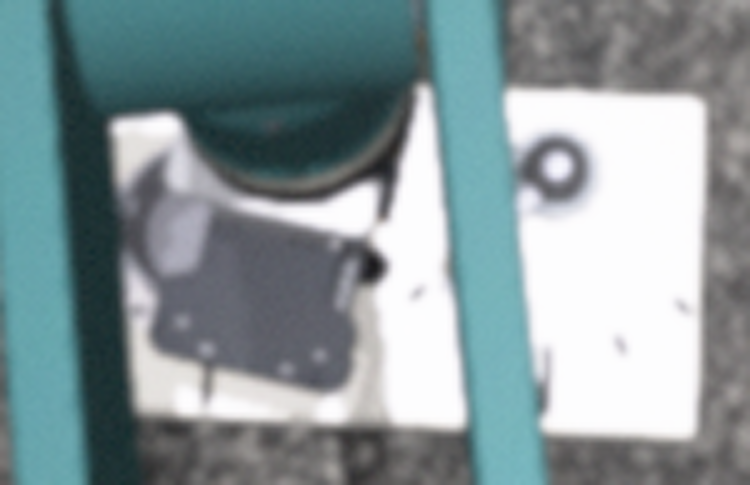

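The arm hides the cup in this view; only handle_b's ball shows, at crop (372,265). I'll let the arm settle before going down.

>>> play_rows(
  rows=[
    [0,[0,0,0],[0,0,0]],
    [0,[0,0,0],[0,0,0]],
    [0,[0,0,0],[0,0,0]],
  ],
)

```text
time: 2.38
tool_pos: [0.5576, 0.1318, 0.1685]
ee_rot: [3.137, -0.002, 1.361]
wrist_force: [0.1, -0.1, 0.5]
width: 0.0004
```

>>> play_rows(
  rows=[
    [0,[0,-0.1,-2.5],[0,0,0]],
    [0,[0,-0.1,-5],[0,0,0]],
    [0,[0,-0.1,-7],[0,0,0]],
    [0,[0,-0.1,-8.5],[0,0,0]],
    [0,[0,-0.1,-8.5],[0,0,0]],
    [0,[0,-0.1,-8.5],[0,0,0]],
    [0,[0,-0.1,-8.5],[0,0,0]],
  ],
)

```text
time: 2.97
tool_pos: [0.5579, 0.1303, 0.083]
ee_rot: [3.138, -0.001, 1.36]
wrist_force: [-0.7, 0.6, 0.3]
width: 0.0002
```

```bash
cat > arc.py <<'E'
from h import *
A=np.array([.5392,.1905]);r,off=.056,.0185
def T(t): # tool xy, yaw for twist t
    th=1.6-t-.018+np.pi; e=np.array([np.cos(th),np.sin(th)]);k=np.array([np.sin(th),-np.cos(th)])
    return A+r*e-off*k, th-np.pi
o=get_obs();print(o["tool_pos"],o["ee_rot"],o["wrist_force"])
p0=np.array([.5570,.129]);y0=1.361   # commanded
for t in np.arange(.2,1.75,.1):
    p,y=T(t);print(round(t,2),((p-p0)*100).round(2),round(y-y0,2),p.round(4))
E
python3 arc.py
```

```text
[0.5579235  0.13033037 0.08296734] [ 3.13772385e+00 -1.36911800e-03  1.36014031e+00] [-0.71429162  0.62767481  0.29647741]
0.2 [-1.01  0.3 ] 0.02 [0.5469 0.132 ]
0.3 [-1.6   0.26] -0.08 [0.541  0.1316]
0.4 [-2.19  0.27] -0.18 [0.5351 0.1317]
0.5 [-2.78  0.34] -0.28 [0.5292 0.1324]
0.6 [-3.35  0.47] -0.38 [0.5235 0.1337]
0.7 [-3.91  0.65] -0.48 [0.5179 0.1355]
0.8 [-4.45  0.89] -0.58 [0.5125 0.1379]
0.9 [-4.96  1.18] -0.68 [0.5074 0.1408]
1.0 [-5.44  1.53] -0.78 [0.5026 0.1443]
1.1 [-5.88  1.91] -0.88 [0.4982 0.1481]
1.2 [-6.29  2.35] -0.98 [0.4941 0.1525]
1.3 [-6.64  2.81] -1.08 [0.4906 0.1571]
1.4 [-6.95  3.32] -1.18 [0.4875 0.1622]
1.5 [-7.21  3.85] -1.28 [0.4849 0.1675]
1.6 [-7.41  4.4 ] -1.38 [0.4829 0.173 ]
1.7 [-7.56  4.97] -1.48 [0.4814 0.1787]
```

>>> play_rows(
  rows=[
    [0,[-1.0,0.2,0],[0,0,0]],
    [0,[-1.7,0.15,0],[0,0,-0.08]],
    [0,[-2.3,0.15,0],[0,0,-0.18]],
    [0,[-2.9,0.2,-0.1],[0,0,-0.28]],
    [0,[-3.45,0.35,-0.1],[0,0,-0.38]],
    [0,[-4.0,0.55,-0.2],[0,0,-0.48]],
    [0,[-4.5,0.8,-0.2],[0,0,-0.58]],
    [0,[-5.0,1.1,-0.2],[0,0,-0.68]],
  ],
)

```text
time: 3.63
tool_pos: [0.5089, 0.1394, 0.0803]
ee_rot: [3.134, -0.004, 0.674]
wrist_force: [5.6, -3.8, -3.3]
width: 0.0005
```

```bash
python3 - <<'E'
from h import *
o=get_obs();print(o["tool_pos"],o["ee_rot"],o["wrist_force"],o["wrist_torque"])
s=snap("side"); im=s["pixels"][:,:,::-1]
cv2.imwrite('pics/s2.png',cv2.resize(im[150:290,230:400],None,fx=4,fy=4,interpolation=cv2.INTER_CUBIC))
E
```

```text
[0.50890456 0.13935188 0.08029821] [ 3.13405951 -0.00433164  0.67422477] [ 5.61331499 -3.83705503 -3.260467  ] [-0.90052312 -0.92063436  0.01326495]
```

View pics/s2.png

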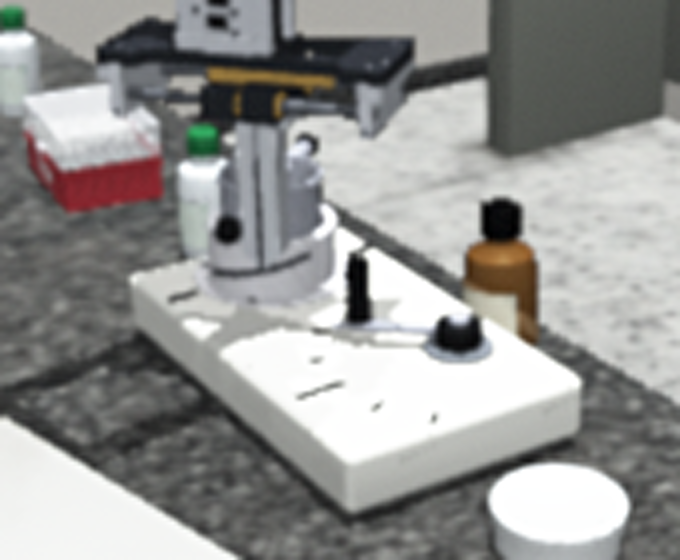

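The push works at about 7 N: the side view shows the handle ball at (228,230), just ahead of the fingers, and both bottles standing. Carrying on along the arc.

>>> play_rows(
  rows=[
    [0,[-0.5,0.4,0],[0,0,-0.1]],
    [0,[-0.9,0.8,0],[0,0,-0.2]],
    [0,[-1.3,1.2,-0.1],[0,0,-0.3]],
    [0,[-1.65,1.7,-0.1],[0,0,-0.4]],
    [0,[-1.95,2.2,-0.2],[0,0,-0.5]],
    [0,[-2.2,2.75,-0.2],[0,0,-0.6]],
    [0,[-2.4,3.3,-0.3],[0,0,-0.7]],
    [0,[-2.4,3.3,-0.3],[0,0,-0.7]],
  ],
)

```text
time: 4.35
tool_pos: [0.4822, 0.1727, 0.0761]
ee_rot: [3.138, -0.001, -0.023]
wrist_force: [1.7, -3.5, -3.6]
width: 0.0003
```

>>> play_rows(
  rows=[
    [0,[0,0.3,0],[0,0,0]],
    [0,[0,0.5,0],[0,0,0]],
    [0,[0,0.5,0],[0,0,0]],
    [0,[0,0.5,0],[0,0,0]],
  ],
)

```text
time: 4.68
tool_pos: [0.4821, 0.1744, 0.076]
ee_rot: [3.132, 0.0, -0.02]
wrist_force: [-0.2, -12.4, -0.7]
width: 0.0007
```

>>> play_rows(
  rows=[
    [0,[0,0.4,0],[0,0,0]],
    [0,[0,0.4,0],[0,0,0]],
    [0,[0,0.4,0],[0,0,0]],
  ],
)

```text
time: 4.93
tool_pos: [0.482, 0.1756, 0.076]
ee_rot: [3.126, 0.001, -0.02]
wrist_force: [-1.4, -19.7, 0.7]
width: 0.0002
```

The force is now 20 N against 7 N for turning, and the tool no longer advances, so the cup is at its stop. I'll back off and go to the knob's +y side.

>>> play_rows(
  rows=[
    [0,[0,-1.5,0],[0,0,0]],
    [0,[0,-3.5,0],[0,0,0]],
    [0,[2,-5.2,0],[0,0,0]],
    [0,[4.6,-7.2,0],[0,0,0]],
    [0,[4.6,-7.2,0],[0,0,0]],
    [0,[4.6,-7.2,0],[0,0,0]],
  ],
)

```text
time: 5.43
tool_pos: [0.5296, 0.1106, 0.0769]
ee_rot: [-3.14, -0.002, -0.021]
wrist_force: [-1.0, 0.4, -0.4]
width: 0.0001
```

```bash
python3 - <<'E'
from h import *
o=get_obs();print(o["tool_pos"],o["ee_rot"],o["wrist_force"])
s=snap("side"); im=s["pixels"][:,:,::-1]
for t in (1.6,1.5):
  th=1.6-t-.018+np.pi
  print([((np.array(proj(s,[.5392+.076*np.cos(a),.1905+.076*np.sin(a),.116-.01*t]))-[230,150])*4).round() for a in(th,th+np.pi)])
cv2.imwrite('pics/s3.png',cv2.resize(im[150:290,230:400],None,fx=4,fy=4,interpolation=cv2.INTER_CUBIC))
E
```

```text
[0.52957448 0.11055147 0.07686592] [-3.14032606e+00 -1.99531399e-03 -2.10938818e-02] [-0.9972014   0.35981017 -0.4285328 ]
[array([155., 218.]), array([363., 169.])]
[array([161., 220.]), array([356., 164.])]
```

View pics/s3.png

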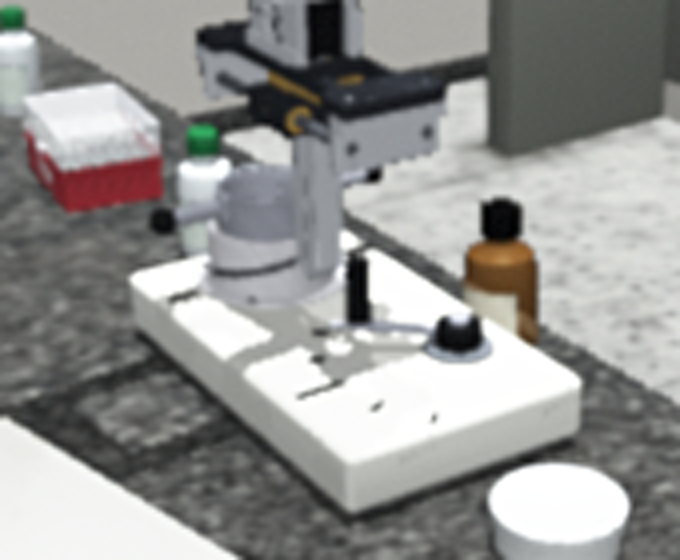

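Both balls, at (162,220) and (373,174), line up with the twist 1.6 prediction: their spacing is (211,-46) px against (208,-49) predicted, with a common offset of about 2 px before enlargement. The cup is home, so I'll push the lever now.

>>> play_rows(
  rows=[
    [0,[0,-1.0,0],[0,0,0]],
    [0,[-0.3,-1.8,0],[0,0,0]],
    [0,[-0.6,-2.6,0],[0,0,0]],
    [0,[-0.9,-3.4,0],[0,0,0]],
    [0,[-1.1,-4.2,0],[0,0,0]],
    [0,[-1.3,-4.9,0],[0,0,0]],
    [0,[-1.4,-5.4,0],[0,0,0]],
    [0,[-1.4,-5.4,0],[0,0,0]],
  ],
)

```text
time: 6.15
tool_pos: [0.5133, 0.0565, 0.0754]
ee_rot: [-3.142, 0.001, -0.02]
wrist_force: [-1.0, 0.5, -0.4]
width: 0.0003
```

>>> play_rows(
  rows=[
    [0,[0,0,0],[0,0,0]],
    [0,[0,0,0],[0,0,0]],
  ],
)

```text
time: 6.32
tool_pos: [0.5148, 0.0565, 0.0757]
ee_rot: [3.141, -0.001, -0.02]
wrist_force: [0.1, 0.7, -0.4]
width: 0.0005
```

Now I'll back off to +y, lift and move clear so the top camera can see.

>>> play_rows(
  rows=[
    [0,[0,1.5,0],[0,0,0]],
    [0,[0,2.5,0],[0,0,0]],
    [0,[0,2.5,4],[0,0,0]],
    [0,[0,2.5,8],[0,0,0]],
    [0,[-3,2.5,11],[0,0,0]],
    [0,[-7,2.5,12],[0,0,0]],
    [0,[-11,2.5,12],[0,0,0]],
    [0,[-15,2.5,12],[0,0,0]],
  ],
)

```text
time: 6.98
tool_pos: [0.3641, 0.0819, 0.1971]
ee_rot: [3.141, -0.004, -0.02]
wrist_force: [-0.2, -0.3, 0.8]
width: 0.0004
```

>>> play_rows(
  rows=[
    [0,[-4,4,0],[0,0,0]],
    [0,[-4,8,0],[0,0,0]],
    [0,[-4,12,0],[0,0,0]],
    [0,[-4,16,0],[0,0,0]],
    [0,[-4,20,0],[0,0,0]],
    [0,[-4,24,0],[0,0,0]],
    [0,[-4,24,0],[0,0,0]],
    [0,[-4,24,0],[0,0,0]],
  ],
)

```text
time: 7.65
tool_pos: [0.324, 0.3237, 0.195]
ee_rot: [3.14, 0.0, -0.016]
wrist_force: [0.1, -0.6, -0.3]
width: 0.0005
```

```bash
python3 - <<'E'
from h import *
o=get_obs();print(o["tool_pos"],o["qvel"].round(3),o["wrist_force"])
s=snap("top"); im=s["pixels"][:,:,::-1]
cv2.imwrite('pics/t4.png',cv2.resize(im[150:262,190:410],None,fx=3.6,fy=3.6,interpolation=cv2.INTER_CUBIC))
# knob top by dark-pixel centroid near target
E
```

```text
[0.32398413 0.32369736 0.19499427] [-0.057 -0.046  0.034 -0.019  0.02  -0.013] [ 0.08557535 -0.64257828 -0.25678851]
```

View pics/t4.png

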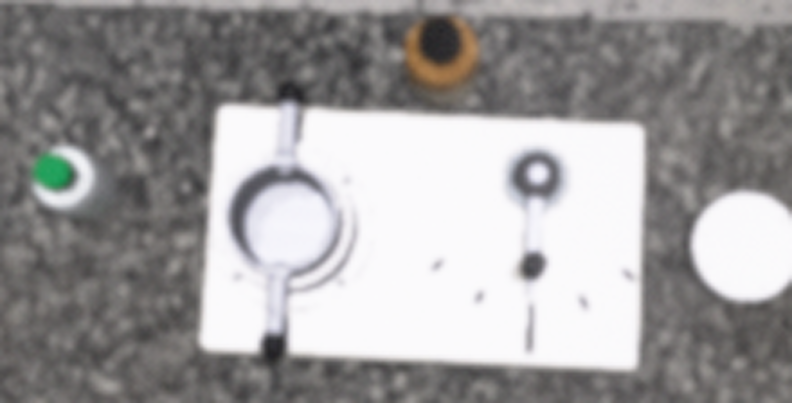

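The handles at (291,91) and (272,346) cover the home ribs, the lever knob at (532,264) points at the middle rib (530,327), and nothing else was disturbed. I'll check the numbers.

```bash
python3 - <<'E'
from h import *
s=snap("top")
def P(a,b,z): return back(s,(a+.5)/3.6-.5+190,(b+.5)/3.6-.5+150,z)[:2]
d=P(291,91,.1)-P(272,346,.1);print("twist",1.6-(np.arctan2(d[1],d[0])+.018))
k=P(532,264,.101)-np.array([.576,.0348]);print("lever",.8+np.arctan2(k[1],k[0])%(2*np.pi)-3.124,np.hypot(*k))
E
```

```text
twist 1.6096369396608534
lever 0.7602063453147099 0.06098680231050719
```

```bash
python3 -c "
from bench import *
print(close_job(), get_obs()['time'])"
```

```text
the job is handed in; nothing more can be done
the job is handed in; nothing more can be done
```

I turned the cup clockwise to its stop by pushing one side handle with the closed fingers. I then pushed the speed lever's knob round to the long middle rib, pulled the arm clear of everything, and handed the job in at about 8 s of the 43 s allowed.

- **Cup:** at the stop the push force rose to 20 N, against about 7 N while turning. The last top picture gives a twist of about 1.61 rad, with both handles over the home ribs.
- **Lever:** the two checks differ slightly. The picture gives 0.76 rad and the finger position at the end of the push gives about 0.80 rad; both are inside 0.7 to 0.9.
- **Surroundings:** the two bottles and the jar look undisturbed in the last top picture, though I did not measure how far they might have moved.

Handing in reports no verdict, and no check failed.

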